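# Firmness check of a cheese on its turning board

## Task

Look the cheese over by turning its board through one full turn, either way and not much more, while the firmness gauge still stands in its block; keep the hand off the cheese. Then lift the gauge out of its block and press its plunger lightly, about half its stroke, onto the round paper mark on top of the cheese, holding the gauge upright with its dial facing straight across to the far side of the table, away from the robot. Finish holding it there, still in the gripper with the plunger half in, and leave the spoon and the salt and pepper shakers where they lie.

Things in the scene. Friction and masses are not known exactly. Their poses are not given: they have to be found in the camera images.
- stand: Fixed dark wooden foot, 140 mm diameter, of a turning board. Origin on the table, under the board's axis. On it a round wooden board, 256 mm diameter, top 37 mm above the table, turns about the vertical, with a cheese in its middle.
- board (a joint): Turn of the board in rad, 0 at the start, not wrapped (6.28 after one full turn), positive counter-clockwise seen from above. No stops; a little friction (about 0.06 N m), it stays where it is left.
- knob_mid (a point): Board's upright hand knob: plain round wooden sleeve, 18 mm diameter, from 39 to 85 mm above the table, its axis 110 mm from the board's axis (41 mm free gap to the cheese). The point is on the knob's axis 67 mm above the table. The sleeve spins freely on its pin, so a hand that does not turn can hold it and lead it round.
- cheese: Round ochre cheese, 120 mm diameter, 45 mm tall, fixed on the middle of the board and turning with it. Origin in the middle of its underside, 37 mm above the table. On its top lie two flat paper marks, opposite one another: one round, one a long strip. Neither hand nor arm may touch the cheese.
- mark (a point): Centre of the round paper mark (25 mm diameter), on the top face of the cheese 82 mm above the table, 32 mm from the board's axis; goes round with the board. (The other mark, a strip 44 by 14 mm, is not the one to use.)
- gauge: Firmness gauge, about 215 g, standing loose and upright in its block. Origin: centre of the underside of its steel collar (34 mm diameter, 12 mm tall), resting on the block's top 60 mm above the table. z up along the gauge; +x is the way its round white dial faces. Dial case: 52 mm diameter, 18 mm thick, from 12 to 64 mm above the origin. A thin plunger reaches 45 mm below it.
- handle (a point): Middle of the gauge's square black handle, on the gauge's axis 97 mm above its origin. Handle 24 x 24 mm, sides along the gauge's x and y, reaching from 62 to 132 mm above the origin: grip here.
- plunger_tip (a point): Centre of the flat foot of the plunger (12 mm diameter), 45 mm below the gauge's origin when the plunger is out.
- plunger (a joint): How far the plunger is pushed in, in m: 0 out, 0.016 fully in. A spring: about 0.4 N at the start and 0.4 N more per mm, so 3.6 N at half stroke (0.008). The dial's needle turns with it and points straight up at half stroke.
- holder: Fixed light wooden block of the gauge, 100 x 80 mm, 60 mm tall, origin in the middle of its underside; one 22 mm hole right through its middle, the gauge's plunger hangs in it.
- ahead (a point): Unmarked point of the table top well ahead of the robot, 720 mm straight ahead of its base. Its axes are the world's: the dial shall face along its +x.
- spoon: Steel spoon, 170 mm long, lying on the table between the turning board and the gauge's block. Leave alone.
- salt: Light wooden salt shaker, 36 mm wide, 68 mm tall, near the robot. Leave alone. Origin at the underside.
- pepper: Dark wooden pepper shaker, 36 mm wide, 68 mm tall. Leave alone. Origin at the underside.
Not all that is in view belongs to the job. There is more than one size of the gauge; the one meant has the size given above. Several things have the shape of the holder; the one meant has the colours described above.

How it is judged:
On the way, in this order (a step that is already met when the one before it is completed fails the run):
1. the board has been turned through one full turn (344 degrees or more, either way) with the gauge still in its block ((value of joint board above 6 rad or value of joint board below -6 rad) and distance of gauge from where it was at the start of the episode below 0.02 m), for 0.1 s.
2. the gauge is lifted clear of its block (height (world z) of plunger_tip above 0.065 m and contact force between gauge and holder below 0.05 N and contact force between the fingers and gauge above 0.5 N), for 0.1 s.
At the end, for the whole second after the job is handed in: Board turned 344 deg or more; gauge in the fingers only, at rest, upright within 8 deg, dial facing straight away from the robot within 20 deg; plunger foot within 11 mm of the round mark's centre, pushed in 4 to 12 mm at 1 to 7 N ((value of joint board above 6 rad or value of joint board below -6 rad) and horizontal distance between plunger_tip and mark below 0.011 m and height (world z) of plunger_tip between 0.078 and 0.088 m and contact force between gauge and cheese between 1 and 7 N and value of joint plunger between 0.004 and 0.012 m and angle between gauge's own z axis and vertical below 0.14 rad and angle between the x axis of gauge and the x axis of ahead, either way round below 0.35 rad and x of ahead in the frame of gauge above 0 m and contact force between the fingers and gauge above 1 N and contact force between gauge and holder below 0.05 N and velocity of joint board between -0.1 and 0.1 rad/s and linear speed of gauge below 0.02 m/s); the arm keeps its last pose, push and grip.
It fails at once if the board is turned beyond about one and a quarter turns (value of joint board above 7.85 rad or value of joint board below -7.85 rad).
It fails at once if the hand or the arm touches the cheese (contact force between any of the fingers, the arm and cheese above 0.5 N).
It fails at once if the cheese is pressed hard with the gauge (over 15 N) (contact force between gauge and cheese above 15 N).
It fails at once if the spoon or a shaker is shifted by more than 30 mm (distance of any of spoon, salt, pepper from where it was at the start of the episode above 0.03 m).
It also fails if it takes over 69 s, if anything falls off the work surface, if the arm or the gripper's body presses on something with over 40 N, if the wrist force passes 120 N, or if a joint passes its speed limit or range.

## Robot

A 6-joint arm with a two-finger parallel gripper is mounted at the origin on the work surface. World frame = base frame: x ahead of the robot, y to its left, z up, the work surface at z = 0. Lengths are in m, angles in rad, forces in N, time in s.
With the tool pointing down it reaches from about 0.35 to 0.875 m from the base axis. Payload 4.2 kg.
Tool frame: the origin (TCP) lies at the very end of the fingers, on their centre line; the grasp point (between the pads) lies ctrl.pinch_z behind it (ctrl.pinch_z is the distance from the TCP to the grasp point, in m); z points along the fingers, y is the line along which they close (so a half turn about z gives the same grasp; the last joint's range is limited). The gripper opens to 87 mm and grips with 3 to 60 N. Pads are 19 mm wide; open, the fingers measure 117 mm over their backs; the gripper's body (75 mm by 190 mm) begins 51 mm behind the grasp point.
Start: joints at [1.515, 0.385, 0.008, 0, -1.194, -0.259], TCP at [0.193, 0.594, 0.183] pointing down, gripper open.
Joint ranges: [-3.14, 3.14], [-1.21, 2.06], [-1.07, 1.41], [-3.16, 2.05], [-2.99, -0.16], [-3.1, 3.1]. Speed limits (rad/s): [2.79, 2.79, 3.14, 3.14, 3.14, 3.14].

## Interface

Orientations are given as a unit quaternion [x, y, z, w].
In Python, from cell import ctrl gives the robot as it stands. The module is installed in compiled form; this text tells all that it offers.
- The arm moves only by the shell command python3 -m handwheel 'ROWS' [FORCE]. ROWS is JSON, a list that holds one entry, the list of rows, each a list of 7 numbers: the shift along the tool's x, y, z in cm, then the turn, a rotation vector about the tool's x, y, z in rad, then the closure in counts, from 0 (fully open) to 255 (shut). In form: [[[tx, ty, tz, ax, ay, az, grip], ...]]. A call has 1 to 8 rows; each row is the pose to reach, as a shift and turn from the pose commanded when the call began, along the tool's axes at that moment; what a row does not reach only later rows make up. A row lasts 1/12 s, in which the tool goes at most 41.7 mm and 7.16 degrees, less where a joint would pass 70% of its speed; a pose out of reach is approached as far as the arm can. A call with a gripper value outside its range is refused whole. The fingers move at their own pace and stop on an object; FORCE is the grip in N (left out, the last holds). Time passes only in rows, so rows that repeat a pose let the fingers close. It gives the time, the measured TCP pose, the force, the opening and the grip force at its end, in the units of the state.
- ctrl.sense(): the state, without advancing time (a new reading comes with each control period).
- ctrl.get_image(name): name is "scene" or "top"; returns (picture, depth): 400x640x3 uint8, blue, green, red; 400x640 float32, m along the optical axis (not along the pixel's ray), 0 where there is no reading.
- ctrl.camera_info(name): a dict with "camera_matrix" (3x3 intrinsics, pixels), "distortion" ([k1, k2, p1, p2, k3] as OpenCV has them; the pictures are not rectified), "rvec" (rotation vector, rad) and "tvec" (3), from world to camera coordinates, as OpenCV has them. Camera axes: x right, y down, z forward; pixel columns grow to the right and rows downward; lengths in m; the calibration is good to about 2 mm. A picture is of the moment at which its call begins. camera_info takes no time and is no camera call.
- ctrl.close_job(): hands the job in; it is judged then, once.
The state is a dict: "time_s": time; "joints": joint angles; "dq": joint speeds; "effort": joint torques, N m; "tcp_pos": TCP position; "ee_rot": TCP orientation; "force": force on the tool from outside, world axes, zero at the start; "torque": the same for the moment, N m; "width": finger opening in m; "grip_force": force on a finger pad.
Only numpy, scipy, OpenCV 4.12 (cv2) and the standard library are available. Lean on these libraries where they do the work, as an engineer would, in place of code of your own. Each camera call takes 0.05 s, during which the arm holds its last target. There are 200 camera calls.

## Working session

There is one attempt and no reset: what is moved stays moved. The work goes in short steps, Python scripts to look and compute and a shell command to move; the robot and the scene stay as the last step left them, time stands still between calls to the robot, and variables do not carry over. Pictures are saved under pics/ and viewed, at most 11 in all, crops included, and the job is handed in when it is done.

```bash
mkdir -p pics
cat > h.py <<'E'
import numpy as np, cv2
from cell import ctrl
from scipy.spatial.transform import Rotation as R
def cam(n):
    c=ctrl.camera_info(n); K=np.array(c["camera_matrix"],float); d=np.array(c["distortion"],float)
    Rm=cv2.Rodrigues(np.array(c["rvec"],float))[0]; t=np.array(c["tvec"],float).ravel(); return K,d,Rm,t
def ray(n,uv):
    K,d,Rm,t=cam(n); p=cv2.undistortPoints(np.array(uv,float).reshape(-1,1,2),K,d)[:,0]
    return -Rm.T@t, (Rm.T@np.c_[p,np.ones(len(p))].T).T
def atz(n,uv,z):
    o,r=ray(n,uv); z=np.broadcast_to(z,len(r)); return o+r*((z-o[2])/r[:,2])[:,None]
def proj(n,P):
    K,d,Rm,t=cam(n); return cv2.projectPoints(np.array(P,float).reshape(-1,3),cv2.Rodrigues(Rm)[0],t,K,d)[0][:,0]
def totool(v):
    s=ctrl.sense(); return R.from_quat(s["ee_rot"]).inv().apply(v)
E
python3 - <<'E'
from h import *
for n in("scene","top"):
    i,d=ctrl.get_image(n); cv2.imwrite(f"pics/{n}0.png",i); np.save(f"{n}0.npy",d)
    K,dd,Rm,t=cam(n); print(n,-Rm.T@t,K[0,0],Rm[2])
s=ctrl.sense(); print(s, ctrl.pinch_z); print(R.from_quat(s["ee_rot"]).as_matrix().round(3))
E
```

```text
scene [ 1.18190977 -0.27654892  0.72852933] 422.88535185762 [-0.66285776  0.33735963 -0.66843703]
top [0.51265098 0.02667224 1.03567673] 381.3407810654919 [ 0.09122446  0.01737917 -0.99567869]
{'time_s': 0.1, 'joints': array([ 1.51460703e+00,  3.85489389e-01,  6.76995229e-03, -4.04810958e-04,
       -1.19400070e+00, -2.58617741e-01]), 'dq': array([-0.00077939, -0.00137472,  0.00183871,  0.00168039,  0.00050748,
        0.00149157]), 'effort': array([-2.58281525e-04, -3.91688025e+01,  1.87936682e+01,  4.23185438e+00,
        1.34795759e-02, -7.11697794e-05]), 'tcp_pos': array([0.19331738, 0.59371062, 0.18177059]), 'ee_rot': array([ 9.87625442e-01, -1.56828012e-01, -8.99796944e-05,  9.75990034e-04]), 'force': array([-0.04620557,  0.57982499, -0.14034025]), 'torque': array([ 0.04067114, -0.00646823, -0.01705168]), 'grip_force': 0.0, 'width': 0.08705354809292026} 0.0187
[[ 0.951 -0.31  -0.   ]
 [-0.31  -0.951 -0.002]
 [ 0.     0.002 -1.   ]]
```

View pics/scene0.png

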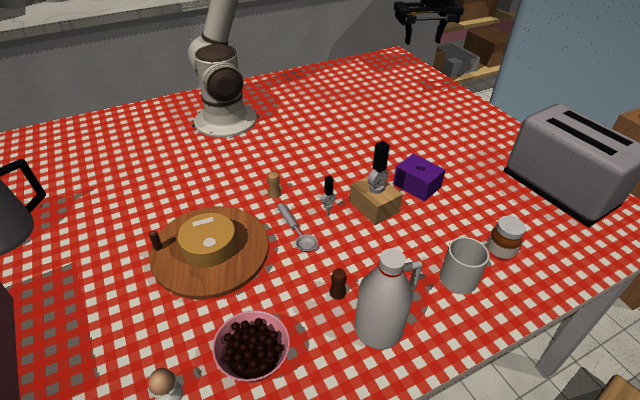

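View pics/top0.png

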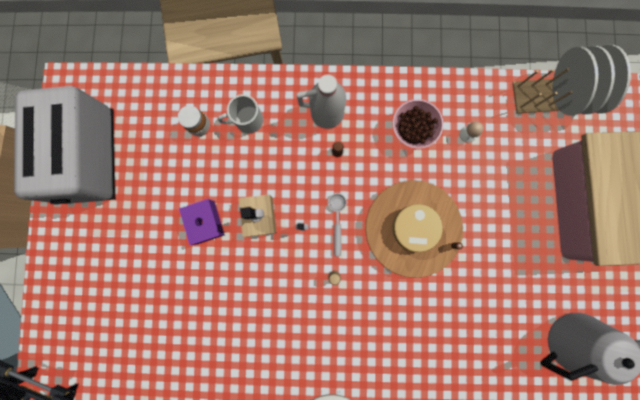

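The scene picture shows the board with its cheese (208,240), the knob (155,240), and the gauge in the light block (376,195). A small decoy gauge stands at (328,195) and a purple block at (418,177). In the top picture the board is at (415,228), the knob (457,245), the round mark (420,215) and the block (257,216). Next I'll enlarge the crops.

Run:
```python
import cv2, numpy as np
i=cv2.imread("pics/top0.png"); a=cv2.resize(i[170:290,225:485],None,fx=3,fy=3,interpolation=2)
j=cv2.imread("pics/scene0.png"); b=cv2.resize(j[130:230,300:460],None,fx=2.4,fy=2.4,interpolation=2)
c=cv2.resize(j[190:300,130:290],None,fx=2.4,fy=2.4,interpolation=2)
o=np.zeros((360+240,780,3),np.uint8); o[:360]=a; o[360:,:384]=b; o[360:,390:774]=c[:240]
cv2.imwrite("pics/c0.png",o)
```

```text
(no output)
```

View pics/c0.png

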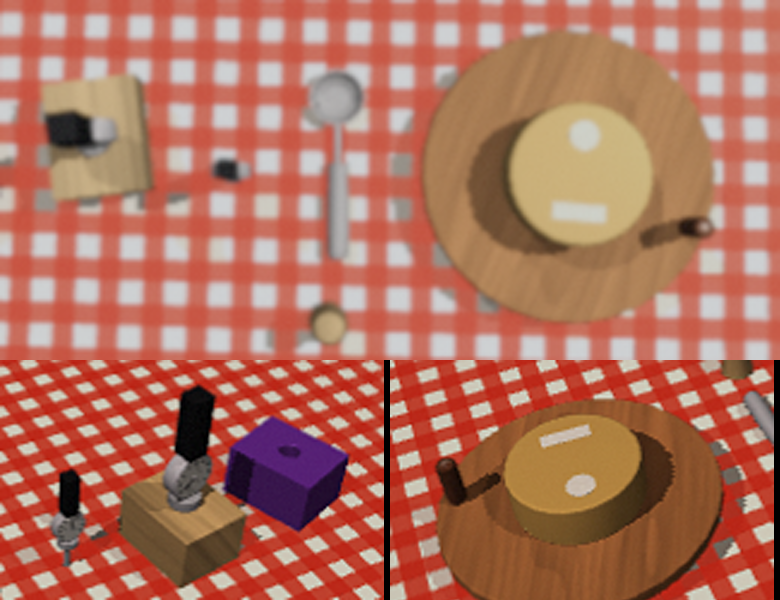

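The crop gives these positions in the top camera: board centre (414.5,228.7), cheese top centre (418.7,227.8), round mark (420,215.3), strip (418.3,240.7), knob top (459,245.7). The gauge handle top is near (244,213). I'll use the depth cloud to refine the gauge, block and knob.

Run:
```python
from h import *
px=[(414.5,228.7),(418.7,227.8),(420,215.3),(418.3,240.7),(459,245.7)]
print(atz("top",px,np.array([.037,.082,.082,.082,.085])).round(4))
def cloud(n,u0,u1,v0,v1):
    d=np.load(n+"0.npy"); K,dd,Rm,t=cam(n); v,u=np.mgrid[v0:v1,u0:u1]; uv=np.c_[u.ravel(),v.ravel()].astype(float)
    o,r=ray(n,uv); z=d[v0:v1,u0:u1].ravel(); P=o+r*z[:,None]; return P[z>0],uv[z>0]
for n,b in(("top",(225,290,180,250)),("scene",(340,405,130,225))):
    P,uv=cloud(n,*b)
    im=cv2.imread(f"pics/{n}0.png"); col=im[uv[:,1].astype(int),uv[:,0].astype(int)].astype(int)
    for nm,m in(("handletop",(P[:,2]>.183)&(P[:,2]<.2)),("handle",(P[:,2]>.13)&(P[:,2]<.183)),("case",(P[:,2]>.075)&(P[:,2]<.12)),("block",(abs(P[:,2]-.06)<.005))):
        Q=P[m]
        if len(Q)<4: print(n,nm,len(Q)); continue
        r=cv2.minAreaRect(Q[:,:2].astype(np.float32)*1000); print(n,nm,len(Q),Q.mean(0).round(4),"rect",np.round(r[0],1),np.round(r[1],1),round(r[2],1))
    if n=="scene":
        for z0,z1 in((.13,.19),(.078,.118)):
            Q=P[(P[:,2]>z0)&(P[:,2]<z1)]; print((Q[np.argsort(Q[:,1])][::max(1,len(Q)//40),:]*1000).round(0).astype(int).tolist())
P,uv=cloud("top",440,470,232,258); Q=P[(P[:,2]>.06)&(P[:,2]<.1)]; print("knob",len(Q),Q.mean(0),Q[:,:2].min(0),Q[:,:2].max(0),Q[:,2].max())
P,uv=cloud("top",285,350,180,285); Q=P[P[:,2]>.012]; print("others",Q[:,:2].min(0),Q[:,:2].max(0))
```

```text
[[ 0.5369 -0.2042  0.037 ]
 [ 0.5383 -0.2043  0.082 ]
 [ 0.5696 -0.2075  0.082 ]
 [ 0.5063 -0.2034  0.082 ]
 [ 0.4964 -0.3035  0.085 ]]
top handletop 123 [0.5618 0.2059 0.1918] rect [561.6 206.5] [24.1 24. ] 10.0
top handle 56 [0.5593 0.1975 0.158 ] rect [557.4 199.1] [15.1 31.1] 57.3
top case 68 [0.5632 0.1904 0.1085] rect [558.4 204. ] [21.  50.7] 24.8
top block 897 [0.5601 0.2038 0.0603] rect [561.8 206.7] [100.1  80.6] 8.3
scene handletop 111 [0.5622 0.2048 0.1903] rect [559.9 206.4] [26.  25.2] 8.2
scene handle 269 [0.566  0.2024 0.1572] rect [565.6 202.8] [32.2 20.7] 54.6
scene case 251 [0.567  0.2023 0.1016] rect [561.8 207. ] [20.8 48.4] 8.2
scene block 793 [0.5648 0.2128 0.06  ] rect [553.3 257.8] [101.6 181.9] 8.0
[[553, 193, 156], [554, 194, 187], [553, 194, 144], [555, 194, 174], [558, 195, 156], [554, 195, 175], [554, 195, 153], [558, 195, 173], [555, 195, 142], [562, 196, 150], [560, 196, 137], [567, 196, 144], [554, 196, 188], [573, 196, 151], [568, 196, 173], [563, 197, 138], [563, 197, 136], [566, 197, 138], [570, 197, 158], [549, 198, 135], [568, 198, 167], [567, 19
[... 620 characters left out ...]
68, 191, 115], [566, 191, 117], [570, 192, 110], [572, 193, 93], [562, 194, 116], [572, 195, 105], [571, 197, 88], [574, 198, 93], [568, 198, 116], [572, 200, 87], [570, 201, 104], [571, 203, 107], [569, 204, 111], [570, 206, 117], [568, 207, 112], [568, 209, 81], [565, 210, 103], [568, 211, 80], [567, 212, 82], [567, 214, 85], [567, 216, 99], [565, 217, 95], [566, 218, 79], [568, 219, 86], [566, 221, 88], [565, 221, 105], [566, 223, 108], [565, 225, 101], [568, 226, 99], [565, 227, 87], [564, 230, 111], [565, 232, 95]]
knob 71 [ 0.50068945 -0.29685809  0.08094185] [ 0.4880273  -0.31438545] [ 0.52916624 -0.25621826] 0.09052708815705457
others [ 0.39167501 -0.02298157] [0.62852936 0.10573681]
```

```bash
cat >> h.py <<'E'
def to(*tg):
    s=ctrl.sense(); print("t",s["time_s"],"tcp",s["tcp_pos"].round(4),"w",round(s["width"],4),"g",s["grip_force"],"f",s["force"].round(2),"j",s["joints"].round(2))
    for g in tg: print(g,(totool(np.array(g)-s["tcp_pos"])*100).round(2))
E
python3 - <<'E'
from h import *
j=cv2.imread("pics/scene0.png"); cv2.imwrite("pics/g0.png",cv2.resize(j[135:215,350:410],None,fx=7,fy=7,interpolation=2))
to((.40,.15,.20),(.495,-.306,.20))
E
```

```text
t 0.1 tcp [0.1933 0.5937 0.1818] w 0.0871 g 0.0 f [-0.05  0.58 -0.14] j [ 1.51  0.39  0.01 -0.   -1.19 -0.26]
(0.4, 0.15, 0.2) [33.4  35.79 -1.75]
(0.495, -0.306, 0.2) [56.56 76.2  -1.67]
```

View pics/g0.png

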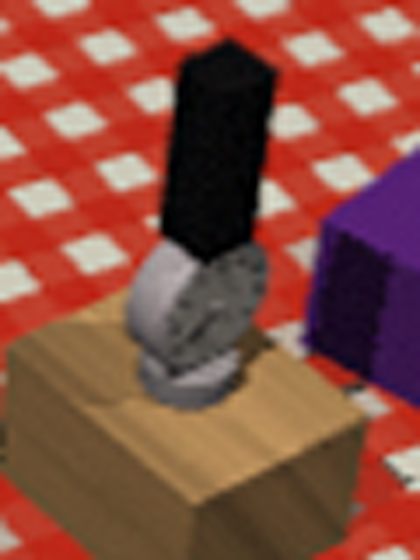

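The crop shows the ticked dial face and its needle at about (205,310), turned towards the camera (+x). The plain rim is at (155,300). So the gauge yaw is about +9° and the final turn is small. Now I'll move to the knob.

```bash
python3 -m handwheel '[[[4,4,-1.8,0,0,0,0],[8,8,-1.8,0,0,0,40],[11,11,-1.8,0,0,0,80],[14,14.5,-1.8,0,0,0,120],[17,18,-1.8,0,0,0,138],[20,21,-1.8,0,0,0,138],[23,24.5,-1.8,0,0,0,138],[26,28,-1.8,0,0,0,138]]]' 10
python3 -c "
from h import *
to((.40,.15,.20),(.495,-.306,.20))"
```

```text
time_s: 0.77
tcp_pos: [0.334, 0.2922, 0.2005]
ee_rot: [0.988, -0.156, -0.0, 0.0]
force: [1.1, 0.3, 0.4]
width: 0.0484
grip_force: 0.0
t 0.7667 tcp [0.334  0.2922 0.2005] w 0.0484 g 0.0 f [1.13 0.25 0.45] j [ 1.09  0.06 -0.38 -0.   -1.14  0.17]
(0.4, 0.15, 0.2) [10.67 11.49  0.05]
(0.495, -0.306, 0.2) [33.8  51.92  0.06]
```

```bash
python3 -m handwheel '[[[3,2.5,0,0,0,0,138],[5,5.5,0,0,0,0,138],[7,9,0,0,0,0,138],[9,12.5,0,0,0,0,138],[11,16,0,0,0,0,138],[13,19.5,0,0,0,0,138],[15,23,0,0,0,0,138],[17,26.5,0,0,0,0,138]]]'
python3 -m handwheel '[[[2,3.5,0,0,0,0,138],[4,7,0,0,0,0,138],[6,10.5,0,0,0,0,138],[8,14,0,0,0,0,138],[10,16,0,0,0,0,138],[12,17.5,0,0,0,0,138],[12,17.5,0,0,0,0,138],[12,17.5,0,0,0,0,138]]]'
python3 -c "
from h import *
to((.495,-.306,.20))"
```

```text
time_s: 1.43
tcp_pos: [0.4131, -0.0121, 0.2008]
ee_rot: [0.988, -0.157, 0.0, -0.0]
force: [1.4, 0.7, -0.4]
width: 0.0399
grip_force: 0.0
time_s: 2.1
tcp_pos: [0.4732, -0.2145, 0.1996]
ee_rot: [0.987, -0.158, -0.001, -0.0]
force: [-0.5, -0.1, -0.1]
width: 0.0399
grip_force: 0.0
t 2.1 tcp [ 0.4732 -0.2145  0.1996] w 0.0399 g 0.0 f [-0.46 -0.11 -0.11] j [-0.11  0.19 -0.22 -0.   -1.16  1.37]
(0.495, -0.306, 0.2) [ 4.93  8.01 -0.05]
```

```bash
python3 -m handwheel '[[[2,3,0,0,0,0,138],[4,6,0,0,0,0,138],[4.9,8,0,0,0,0,138],[4.9,8,4,0,0,0,138],[4.9,8,8,0,0,0,138],[4.9,8,8,0,0,0,138],[4.9,8,8,0,0,0,138],[4.9,8,8,0,0,0,138]]]'
python3 - <<'E'
from h import *
to((.495,-.306,.052))
a,_=ctrl.get_image("top"); b,_=ctrl.get_image("scene")
o=np.zeros((300,800,3),np.uint8); o[:,:400]=cv2.resize(a[190:280,390:510],(400,300),interpolation=2); o[:,400:]=cv2.resize(b[180:270,100:220],(400,300),interpolation=2)
cv2.imwrite("pics/k1.png",o)
E
```

```text
time_s: 2.77
tcp_pos: [0.4966, -0.305, 0.123]
ee_rot: [0.988, -0.156, 0.001, 0.001]
force: [0.2, -1.1, 0.4]
width: 0.0397
grip_force: 0.0
t 2.7667 tcp [ 0.4966 -0.305   0.123 ] w 0.0397 g 0.0 f [ 0.2  -1.06  0.41] j [-0.27  0.36 -0.19  0.   -1.02  1.53]
(0.495, -0.306, 0.052) [-0.15  0.14  7.1 ]
```

View pics/k1.png

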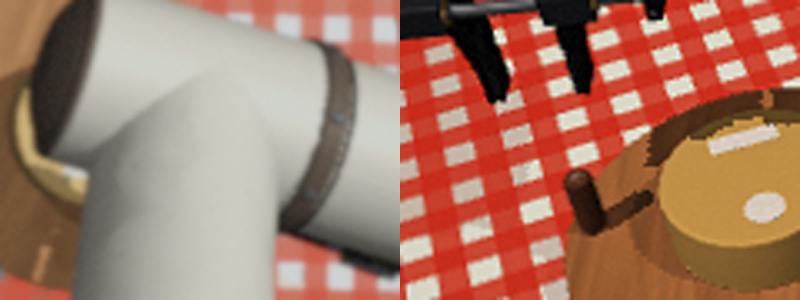

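The tips straddle a point near crop (537,92), which is scene px (141,207.6). The knob top is at (578,178), scene px (153.5,233.5). I'll compare these with the projections.

Run:
```python
from h import *
s=ctrl.sense(); print(proj("scene",[s["tcp_pos"],[.4955,-.306,.085],[.4955,-.306,.123]]))
print(atz("scene",[(141,207.6),(153.5,233.5)],np.array([.123,.085])))
```

```text
[[147.34242376 220.13514953]
 [151.59522183 232.9210303 ]
 [146.89592241 220.02331556]]
[[ 0.45264035 -0.31039837  0.123     ]
 [ 0.49892873 -0.30273393  0.085     ]]
```

Run:
```python
from h import *
b,d=ctrl.get_image("scene"); K,dd,Rm,t=cam("scene")
v,u=np.mgrid[185:225,115:170]; uv=np.c_[u.ravel(),v.ravel()].astype(float); o,r=ray("scene",uv); P=o+r*d[185:225,115:170].ravel()[:,None]
m=(P[:,2]>.1)&(P[:,2]<.2); Q=P[m]; 
for k in range(100,200,10):
    q=Q[(Q[:,2]*1000>=k)&(Q[:,2]*1000<k+10)]
    if len(q): print(k,len(q),q.min(0).round(3),q.max(0).round(3))
cv2.imwrite("pics/k2.png",cv2.resize(b[150:250,90:220],(780,600),interpolation=2))
```

```text
160 44 [ 0.48  -0.335  0.162] [ 0.516 -0.274  0.17 ]
170 62 [ 0.481 -0.336  0.17 ] [ 0.515 -0.274  0.18 ]
180 69 [ 0.48  -0.336  0.18 ] [ 0.515 -0.275  0.19 ]
190 66 [ 0.48  -0.337  0.19 ] [ 0.515 -0.272  0.2  ]
```

View pics/k2.png

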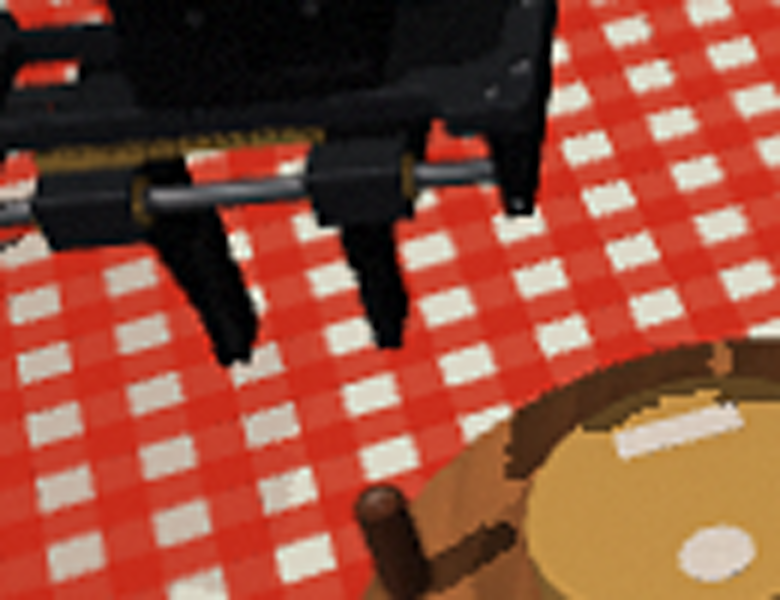

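Run:
```python
from h import *
to()
print(proj("scene",[.1933,.5937,.1818]))
d=np.load("scene0.npy"); v,u=np.mgrid[0:60,385:475]; uv=np.c_[u.ravel(),v.ravel()].astype(float); o,r=ray("scene",uv); P=o+r*d[0:60,385:475].ravel()[:,None]
m=(np.hypot(P[:,0]-.19,P[:,1]-.59)<.09)&(P[:,2]>.1); Q=P[m]
for k in range(100,300,10):
    q=Q[(Q[:,2]*1000>=k)&(Q[:,2]*1000<k+10)]
    if len(q): print(k,len(q),q.min(0).round(3),q.max(0).round(3))
```

```text
t 2.9167 tcp [ 0.4971 -0.3051  0.1237] w 0.0397 g 0.0 f [ 0.02  0.92 -0.25] j [-0.27  0.36 -0.19  0.   -1.02  1.53]
[[419.89904814  55.02665927]]
220 23 [0.164 0.54  0.222] [0.218 0.64  0.23 ]
230 35 [0.169 0.541 0.23 ] [0.221 0.639 0.24 ]
240 35 [0.168 0.541 0.241] [0.221 0.641 0.25 ]
250 42 [0.169 0.537 0.25 ] [0.22  0.642 0.26 ]
260 45 [0.169 0.538 0.261] [0.222 0.643 0.27 ]
270 47 [0.165 0.534 0.27 ] [0.221 0.648 0.28 ]
280 31 [0.182 0.531 0.28 ] [0.222 0.649 0.29 ]
290 79 [0.132 0.501 0.291] [0.251 0.656 0.3  ]
```

Depth puts the visible fingertips at z≈0.162 while the reported TCP z is 0.124. The start picture shows the same difference, 0.222 against 0.182. So the real tips sit about 38 mm above the reported TCP. I'll allow for that, going down in steps and checking.

```bash
python3 -m handwheel '[[[0,0,3,0,0,0,138],[0,0,6,0,0,0,138],[0,0,8,0,0,0,138],[0,0,8,0,0,0,138],[0,0,8,0,0,0,138]]]'
python3 - <<'E'
from h import *
b,d=ctrl.get_image("scene"); to()
v,u=np.mgrid[200:260,115:190]; uv=np.c_[u.ravel(),v.ravel()].astype(float); o,r=ray("scene",uv); P=o+r*d[200:260,115:190].ravel()[:,None]
c=b[200:260,115:190].reshape(-1,3).max(1)
m=(P[:,2]>.045)&(P[:,2]<.2)&(abs(P[:,0]-.497)<.06)&(abs(P[:,1]+.305)<.045); Q=P[m]
for k in range(50,140,10):
    q=Q[(Q[:,2]*1000>=k)&(Q[:,2]*1000<k+10)]
    if len(q): print(k,len(q),q.min(0).round(3),q.max(0).round(3))
cv2.imwrite("pics/k3.png",cv2.resize(b[180:270,110:230],(800,600),interpolation=2))
E
```

```text
time_s: 3.33
tcp_pos: [0.4958, -0.3052, 0.0416]
ee_rot: [0.988, -0.156, 0.0, 0.0]
force: [0.9, -0.0, 0.9]
width: 0.0398
grip_force: 0.0
t 3.3833 tcp [ 0.4968 -0.3056  0.0427] w 0.0399 g 0.0 f [ 0.12 -0.47 -0.13] j [-0.27  0.45 -0.28  0.   -0.84  1.53]
50 31 [ 0.491 -0.312  0.05 ] [ 0.556 -0.26   0.06 ]
60 35 [ 0.497 -0.312  0.06 ] [ 0.554 -0.26   0.069]
70 40 [ 0.494 -0.312  0.07 ] [ 0.554 -0.26   0.08 ]
80 104 [ 0.481 -0.335  0.08 ] [ 0.553 -0.26   0.09 ]
90 52 [ 0.48  -0.335  0.09 ] [ 0.514 -0.275  0.1  ]
100 56 [ 0.478 -0.335  0.1  ] [ 0.514 -0.277  0.11 ]
110 57 [ 0.482 -0.337  0.11 ] [ 0.516 -0.275  0.12 ]
120 67 [ 0.483 -0.339  0.12 ] [ 0.516 -0.274  0.13 ]
130 33 [ 0.477 -0.34   0.131] [ 0.516 -0.276  0.139]
```

View pics/k3.png

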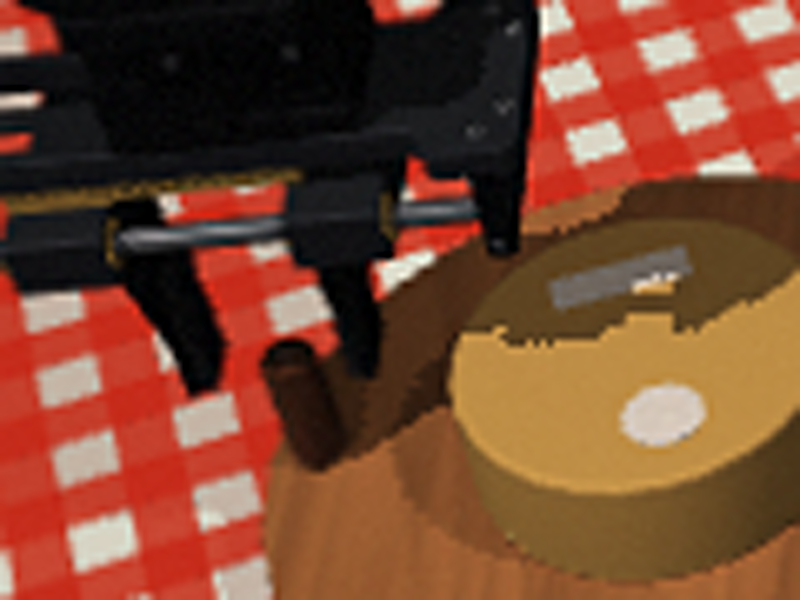

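The picture shows the tips at about z 0.081, straddling the knob top (290,350), clear of the cheese. That confirms the 38 mm offset. I'll go down 2.7 cm and close.

```bash
python3 -m handwheel '[[[0,0,1.4,0,0,0,138],[0,0,2.7,0,0,0,138],[0,0,2.7,0,0,0,138],[0,0,2.7,0,0,0,160],[0,0,2.7,0,0,0,185],[0,0,2.7,0,0,0,215],[0,0,2.7,0,0,0,235],[0,0,2.7,0,0,0,235]]]' 10
python3 - <<'E'
from h import *
to()
s=ctrl.sense(); p=s["tcp_pos"]; C=np.array([.5376,-.2043]); v=p[:2]-C; print(np.hypot(*v),np.degrees(np.arctan2(v[1],v[0])))
# circle of 24 steps, ccw, tool axes cm relative to start
Rm=R.from_quat(s["ee_rot"])
a0=np.arctan2(v[1],v[0]); 
for k in range(1,27):
    a=a0+np.radians(15*k); w=.11*np.r_[np.cos(a)-np.cos(a0),np.sin(a)-np.sin(a0),0]; t=Rm.inv().apply(w)*100
    if (k-1)%8==0: base=np.zeros(3) if k==1 else last
    last=t; print(k,(t-base)[:2].round(1), (C+.11*np.r_[np.cos(a),np.sin(a)]).round(3))
E
```

```text
time_s: 4.05
tcp_pos: [0.4961, -0.305, 0.0148]
ee_rot: [0.988, -0.157, 0.001, 0.0]
force: [0.4, 0.8, 3.4]
width: 0.0177
grip_force: 10.0
t 4.05 tcp [ 0.4961 -0.305   0.0148] w 0.0177 g 10.000290647149086 f [0.4  0.76 3.44] j [-0.27  0.48 -0.31 -0.   -0.78  1.53]
0.10895414535533485 -112.38822112979886
1 [ 2.9 -0.2] [ 0.523 -0.313]
2 [ 5.6 -1.1] [ 0.552 -0.313]
3 [ 8.  -2.6] [ 0.58  -0.306]
4 [ 9.9 -4.8] [ 0.605 -0.291]
5 [11.2 -7.3] [ 0.625 -0.271]
6 [ 11.8 -10.1] [ 0.639 -0.246]
7 [ 11.6 -13. ] [ 0.647 -0.218]
8 [ 10.8 -15.7] [ 0.647 -0.19 ]
9 [-1.6 -2.4] [ 0.639 -0.162]
10 [-3.7 -4.3] [ 0.625 -0.137]
11 [-6.3 -5.6] [ 0.604 -0.117]
12 [-9.1 -6.2] [ 0.579 -0.103]
13 [-11.9  -6.1] [ 0.552 -0.095]
14 [-14.7  -5.2] [ 0.523 -0.095]
15 [-17.1  -3.6] [ 0.495 -0.103]
16 [-19.   -1.4] [ 0.47  -0.117]
17 [-1.3  2.6] [ 0.45  -0.138]
18 [-1.9  5.4] [ 0.436 -0.162]
19 [-1.7  8.2] [ 0.429 -0.19 ]
20 [-0.8 11. ] [ 0.429 -0.219]
21 [ 0.7 13.4] [ 0.436 -0.247]
22 [ 2.9 15.3] [ 0.45  -0.271]
23 [ 5.4 16.6] [ 0.471 -0.292]
24 [ 8.2 17.2] [ 0.496 -0.306]
25 [ 2.9 -0.2] [ 0.523 -0.313]
26 [ 5.6 -1.1] [ 0.552 -0.313]
```

```bash
python3 -m handwheel '[[[1.4,0,0,0,0,0,235],[2.9,-0.2,0,0,0,0,235],[4.3,-0.6,0,0,0,0,235],[5.6,-1.1,0,0,0,0,235],[6.8,-1.8,0,0,0,0,235],[8.0,-2.6,0,0,0,0,235],[9.0,-3.7,0,0,0,0,235],[9.9,-4.8,0,0,0,0,235]]]'
python3 - <<'E'
from h import *
to()
p=ctrl.sense()["tcp_pos"]; C=np.array([.5376,-.2043]); v=p[:2]-C; print(np.hypot(*v),np.degrees(np.arctan2(v[1],v[0])))
E
```

```text
time_s: 4.72
tcp_pos: [0.606, -0.2904, 0.0148]
ee_rot: [0.988, -0.157, 0.001, 0.001]
force: [-1.0, 0.1, 5.9]
width: 0.018
grip_force: 10.0
t 4.7167 tcp [ 0.606  -0.2904  0.0148] w 0.018 g 9.999582921154797 f [-0.95  0.08  5.88] j [-0.21  0.61 -0.07  0.   -0.89  1.46]
0.10995669405538339 -51.559699797230635
```

```bash
python3 -m handwheel '[[[1.3,-2.5,0,0,0,0,235],[1.9,-5.3,0,0,0,0,235],[1.7,-8.2,0,0,0,0,235],[0.9,-10.9,0,0,0,0,235],[-0.7,-13.3,0,0,0,0,235],[-2.8,-15.2,0,0,0,0,235],[-5.4,-16.5,0,0,0,0,235],[-8.2,-17.1,0,0,0,0,235]]]'
python3 -m handwheel '[[[-2.8,0.1,0,0,0,0,235],[-5.6,1.0,0,0,0,0,235],[-8,2.6,0,0,0,0,235],[-9.9,4.8,0,0,0,0,235],[-11.2,7.4,0,0,0,0,235],[-11.8,10.2,0,0,0,0,235],[-11.6,13,0,0,0,0,235],[-10.7,15.8,0,0,0,0,235]]]'
python3 - <<'E'
from h import *
to()
p=ctrl.sense()["tcp_pos"]; C=np.array([.5376,-.2043]); v=p[:2]-C; print(np.hypot(*v),np.degrees(np.arctan2(v[1],v[0])))
E
```

```text
time_s: 5.38
tcp_pos: [0.5794, -0.101, 0.0147]
ee_rot: [0.988, -0.155, 0.0, 0.001]
force: [-2.3, -10.4, 5.6]
width: 0.0178
grip_force: 10.0
time_s: 6.05
tcp_pos: [0.4282, -0.2191, 0.0148]
ee_rot: [0.988, -0.156, 0.001, -0.0]
force: [4.0, 2.5, 0.4]
width: 0.0174
grip_force: 10.0
t 6.05 tcp [ 0.4282 -0.2191  0.0148] w 0.0174 g 10.002731115091592 f [3.98 2.51 0.43] j [-0.13  0.35 -0.56 -0.   -0.67  1.39]
0.11036215865647443 -172.2997205774973
```

```bash
python3 -m handwheel '[[[0.7,1.3,0,0,0,0,235],[1.5,2.4,0,0,0,0,235],[3.7,4.3,0,0,0,0,235],[6.2,5.6,0,0,0,0,235],[9.0,6.2,0,0,0,0,235],[9.6,6.2,0,0,0,0,235],[9.6,6.2,0,0,0,0,235],[9.6,6.2,0,0,0,0,235]]]'
python3 -m handwheel '[[[0,0,0,0,0,0,190],[0,0,0,0,0,0,138],[0,0,0,0,0,0,138],[0,0,0,0,0,0,138],[0,0,0,0,0,0,138],[0,0,-3,0,0,0,138],[0,0,-6,0,0,0,138],[0,0,-9,0,0,0,138]]]'
python3 - <<'E'
from h import *
to((.45,-.1,.23),(.45,.20,.23),(.5617,.2065,.23))
p=ctrl.sense()["tcp_pos"]; C=np.array([.5376,-.2043]); v=p[:2]-C; print(np.hypot(*v),np.degrees(np.arctan2(v[1],v[0])))
E
```

```text
time_s: 6.72
tcp_pos: [0.5036, -0.3078, 0.0148]
ee_rot: [0.988, -0.156, 0.002, 0.0]
force: [0.5, 0.6, 5.6]
width: 0.0174
grip_force: 10.0
time_s: 7.38
tcp_pos: [0.4999, -0.3076, 0.1041]
ee_rot: [0.988, -0.157, -0.001, -0.0]
force: [0.7, -0.7, 0.0]
width: 0.0394
grip_force: 0.0
t 7.3833 tcp [ 0.4999 -0.3076  0.1041] w 0.0394 g 0.0 f [ 0.68 -0.69  0.  ] j [-0.28  0.39 -0.2   0.   -0.99  1.53]
(0.45, -0.1, 0.23) [-11.2  -18.19 -12.56]
(0.45, 0.2, 0.23) [-20.5  -46.72 -12.55]
(0.5617, 0.2065, 0.23) [-10.08 -50.8  -12.57]
0.10998608997759217 -110.03384829418609
```

```bash
python3 -m handwheel '[[[0,0,-4,0,0,0,138],[0,0,-8,0,0,0,138],[-0.5,-3,-12,0,0,0,138],[-1,-6.5,-12.6,0,0,0,100],[-2,-10,-12.6,0,0,0,60],[-2.7,-13.7,-12.6,0,0,0,0],[-3.5,-17.5,-12.6,0,0,0,0],[-4.2,-21.2,-12.6,0,0,0,0]]]'
python3 -m handwheel '[[[-0.8,-3.7,0,0,0,-0.1,0],[-1.5,-7.4,0,0,0,-0.2,0],[-2.3,-11.1,0,0,0,-0.3,0],[-3,-14.8,0,0,0,-0.4,0],[-3.7,-18.5,0,0,0,-0.473,0],[-4.5,-22.2,0,0,0,-0.473,0],[-5.2,-26,0,0,0,-0.473,0],[-5.9,-29,0,0,0,-0.473,0]]]'
python3 -m handwheel '[[[0,0,0,0,0,0,0],[0,0,0,0,0,0,0],[0,0,0,0,0,0,0]]]'
python3 - <<'E'
from h import *
to((.5617,.2065,.23),(.5617,.2065,.102)); print(R.from_quat(ctrl.sense()["ee_rot"]).as_euler("ZYX",degrees=True))
E
```

```text
time_s: 8.05
tcp_pos: [0.5258, -0.0915, 0.2299]
ee_rot: [0.988, -0.157, 0.0, -0.0]
force: [0.1, 0.5, -0.6]
width: 0.0652
grip_force: 0.0
time_s: 8.72
tcp_pos: [0.5599, 0.2033, 0.2294]
ee_rot: [0.997, 0.08, -0.0, -0.0]
force: [1.4, -0.3, 0.4]
width: 0.0867
grip_force: 0.0
time_s: 8.97
tcp_pos: [0.5597, 0.2006, 0.2293]
ee_rot: [0.997, 0.079, -0.0, 0.0]
force: [-0.2, 1.2, 0.4]
width: 0.0871
grip_force: 0.0
t 8.9667 tcp [0.5597 0.2006 0.2293] w 0.0871 g 0.0 f [-0.2   1.17  0.41] j [ 0.62  0.31  0.01 -0.   -1.27  1.11]
(0.5617, 0.2065, 0.23) [ 0.3  -0.55 -0.07]
(0.5617, 0.2065, 0.102) [ 0.31 -0.56 12.73]
[9.07931039e+00 5.63774232e-02 1.79974673e+02]
```

```bash
python3 -m handwheel '[[[0.3,-0.6,2,0,0,0,0],[0.3,-0.6,5,0,0,0,0],[0.3,-0.6,8,0,0,0,0],[0.3,-0.6,10.5,0,0,0,0],[0.3,-0.6,12.7,0,0,0,0],[0.3,-0.6,12.7,0,0,0,40],[0.3,-0.6,12.7,0,0,0,80],[0.3,-0.6,12.7,0,0,0,120]]]' 25
python3 -m handwheel '[[[0,0,0,0,0,0,150],[0,0,0,0,0,0,180],[0,0,0,0,0,0,210],[0,0,0,0,0,0,220],[0,0,0,0,0,0,220]]]' 25
python3 - <<'E'
from h import *
to()
b,_=ctrl.get_image("scene"); cv2.imwrite("pics/gr.png",cv2.resize(b[110:230,330:450],(600,600),interpolation=2))
E
```

```text
time_s: 9.63
tcp_pos: [0.5634, 0.2069, 0.1046]
ee_rot: [0.997, 0.079, 0.001, -0.0]
force: [-0.1, -0.7, -0.3]
width: 0.0742
grip_force: 0.0
time_s: 10.05
tcp_pos: [0.5622, 0.2074, 0.1032]
ee_rot: [0.997, 0.079, 0.0, -0.0]
force: [-0.2, -0.0, 0.7]
width: 0.042
grip_force: 0.0
t 10.05 tcp [0.5622 0.2074 0.1032] w 0.042 g 0.0 f [-0.22 -0.01  0.66] j [ 0.62  0.41 -0.17  0.   -0.99  1.11]
```

View pics/gr.png

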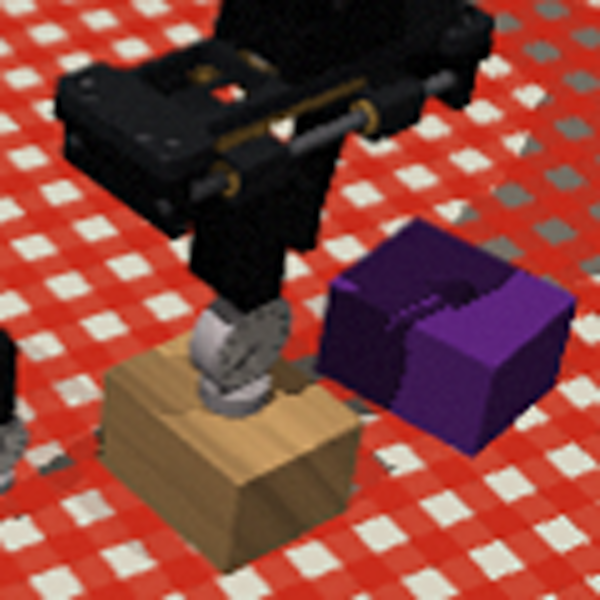

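The picture shows the fingers on either side of the handle (250,250), with the dial face (255,340) towards +x. They are still closing, so I'll finish the grip and lift.

```bash
python3 -m handwheel '[[[0,0,0,0,0,0,225],[0,0,0,0,0,0,225],[0,0,0,0,0,0,225],[0,0,0,0,0,0,225],[0,0,0,0,0,0,225]]]' 25
python3 -m handwheel '[[[0,0,-1,0,0,0,225],[0,0,-3,0,0,0,225],[0,0,-5,0,0,0,225],[0,0,-7.5,0,0,0,225],[0,0,-10,0,0,0,225],[0,0,-12.5,0,0,0,225],[0,0,-14,0,0,0,225],[0,0,-14,0,0,0,225]]]'
python3 - <<'E'
from h import *
im,d=ctrl.get_image("top"); cv2.imwrite("pics/t2.png",cv2.resize(im[170:290,350:480],None,fx=5,fy=5,interpolation=2))
b,_=ctrl.get_image("scene")
to((.5696,-.2075,.2432))
E
```

```text
time_s: 10.52
tcp_pos: [0.562, 0.2073, 0.1027]
ee_rot: [0.997, 0.079, -0.0, -0.0]
force: [0.1, -0.2, 0.0]
width: 0.0238
grip_force: 25.0
time_s: 11.18
tcp_pos: [0.5639, 0.2079, 0.2475]
ee_rot: [0.997, 0.079, 0.004, -0.002]
force: [-0.4, -0.2, -1.2]
width: 0.0238
grip_force: 25.0
t 11.2833 tcp [0.5615 0.2072 0.2425] w 0.0241 g 24.98484057490714 f [-1.05 -0.05 -2.41] j [ 0.62  0.31  0.04 -0.   -1.31  1.11]
(0.5696, -0.2075, 0.2432) [-5.72 41.08 -0.1 ]
```

View pics/t2.png

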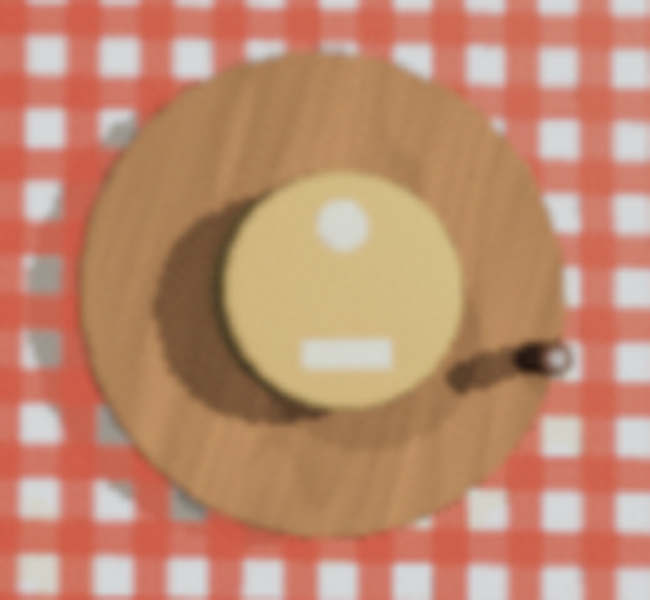

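The round mark is at crop (342,225), which is top px (418.4,215). The strip is at (346,354) and the knob at about the starting place, slightly further on. The board is near 362°.

Run:
```python
from h import *
m=atz("top",[(418.4,215.0),(419.2,240.8),(418.5,228)],.082); print(m)
c=(m[0]+m[1])/2; print("mid",c, np.hypot(*(m[0]-np.array([.5378,-.2043,.082]))[:2]))
P=m[0]
to((P[0],P[1],.243),(P[0],P[1],.17))
```

```text
[[ 0.57022192 -0.20347361  0.082     ]
 [ 0.50610698 -0.20563205  0.082     ]
 [ 0.5378061  -0.20380045  0.082     ]]
mid [ 0.53816445 -0.20455283  0.082     ] 0.03243244694956968
t 11.2833 tcp [0.5615 0.2072 0.2425] w 0.0241 g 24.98484057490714 f [-1.05 -0.05 -2.41] j [ 0.62  0.31  0.04 -0.   -1.31  1.11]
(np.float64(0.5702219167668674), np.float64(-0.20347360524023284), 0.243) [-5.6  40.69 -0.08]
(np.float64(0.5702219167668674), np.float64(-0.20347360524023284), 0.17) [-5.59 40.7   7.22]
```

```bash
python3 -m handwheel '[[[-0.2,1.2,0,0,0,0.02,225],[-0.5,3.5,0,0,0,0.05,225],[-0.9,6.5,0,0,0,0.08,225],[-1.3,9.5,0,0,0,0.11,225],[-1.7,12.5,0,0,0,0.158,225],[-2.1,15.5,0,0,0,0.158,225],[-2.6,18.5,0,0,0,0.158,225],[-3,21.5,0,0,0,0.158,225]]]'
python3 - <<'E'
from h import *
to((.570,-.2035,.243)); print(R.from_quat(ctrl.sense()["ee_rot"]).as_euler("ZYX",degrees=True))
E
```

```text
time_s: 11.95
tcp_pos: [0.5646, -0.012, 0.2407]
ee_rot: [1.0, -0.0, -0.002, 0.0]
force: [0.5, -0.9, -2.1]
width: 0.0236
grip_force: 25.0
t 11.95 tcp [ 0.5646 -0.012   0.2407] w 0.0236 g 24.986639111302793 f [ 0.51 -0.94 -2.14] j [ 0.27  0.25 -0.04 -0.   -1.28  1.3 ]
(0.57, -0.2035, 0.243) [ 0.56 19.15 -0.22]
[-4.52660673e-02  2.49118589e-01  1.79960614e+02]
```

```bash
python3 -m handwheel '[[[0.1,3,0,0,0,0,225],[0.2,6,0,0,0,0,225],[0.3,9,0,0,0,0,225],[0.4,12,0,0,0,0,225],[0.5,14.5,0,0,0,0,225],[0.5,16.5,0,0,0,0,225],[0.5,18,0,0,0,0,225],[0.5,18.6,0,0,0,0,225]]]'
python3 -m handwheel '[[[0,0,2,0,0,0,225],[0,0,4,0,0,0,225],[0,0,4,0,0,0,225],[0,0,4,0,0,0,225]]]'
python3 - <<'E'
from h import *
b,d=ctrl.get_image("scene"); to((.570,-.2035,.1966))
cv2.imwrite("pics/p1.png",cv2.resize(b[140:290,140:290],(600,600),interpolation=2))
v,u=np.mgrid[120:270,140:290]; uv=np.c_[u.ravel(),v.ravel()].astype(float); o,r=ray("scene",uv); P=o+r*d[120:270,140:290].ravel()[:,None]
m=(P[:,2]>.088)&(P[:,2]<.24)&(abs(P[:,0]-.57)<.04)&(abs(P[:,1]+.2035)<.035); Q=P[m]
for k in range(85,240,8):
    q=Q[(Q[:,2]*1000>=k)&(Q[:,2]*1000<k+8)]
    if len(q): print(k,len(q),q.min(0).round(3),q.max(0).round(3))
E
```

```text
time_s: 12.62
tcp_pos: [0.5696, -0.1981, 0.2403]
ee_rot: [1.0, -0.002, -0.002, -0.0]
force: [-0.2, -0.4, -2.1]
width: 0.024
grip_force: 25.0
time_s: 12.95
tcp_pos: [0.5699, -0.1956, 0.2009]
ee_rot: [1.0, 0.0, -0.002, -0.0]
force: [1.0, -0.2, -0.4]
width: 0.0239
grip_force: 25.0
t 13.0 tcp [ 0.5712 -0.1958  0.2026] w 0.0239 g 24.984926632605493 f [-0.41 -0.92 -0.95] j [-0.06  0.34 -0.01  0.   -1.22  1.63]
(0.57, -0.2035, 0.1966) [-0.12  0.76  0.6 ]
109 12 [ 0.565 -0.2    0.112] [ 0.574 -0.189  0.117]
117 16 [ 0.566 -0.2    0.117] [ 0.573 -0.189  0.125]
125 16 [ 0.568 -0.199  0.126] [ 0.574 -0.19   0.133]
133 16 [ 0.569 -0.2    0.134] [ 0.573 -0.19   0.141]
141 10 [ 0.57  -0.199  0.141] [ 0.572 -0.191  0.147]
157 47 [ 0.567 -0.211  0.158] [ 0.585 -0.179  0.165]
165 86 [ 0.57  -0.211  0.165] [ 0.585 -0.178  0.172]
173 51 [ 0.574 -0.212  0.173] [ 0.579 -0.179  0.181]
181 73 [ 0.574 -0.217  0.181] [ 0.579 -0.172  0.189]
189 87 [ 0.562 -0.221  0.189] [ 0.58  -0.171  0.197]
197 103 [ 0.563 -0.221  0.197] [ 0.579 -0.17   0.205]
205 107 [ 0.559 -0.219  0.205] [ 0.58  -0.171  0.213]
213 92 [ 0.559 -0.215  0.213] [ 0.58  -0.175  0.221]
221 48 [ 0.567 -0.207  0.221] [ 0.582 -0.184  0.229]
229 51 [ 0.571 -0.207  0.229] [ 0.581 -0.183  0.237]
237 20 [ 0.577 -0.213  0.237] [ 0.581 -0.183  0.24 ]
```

View pics/p1.png

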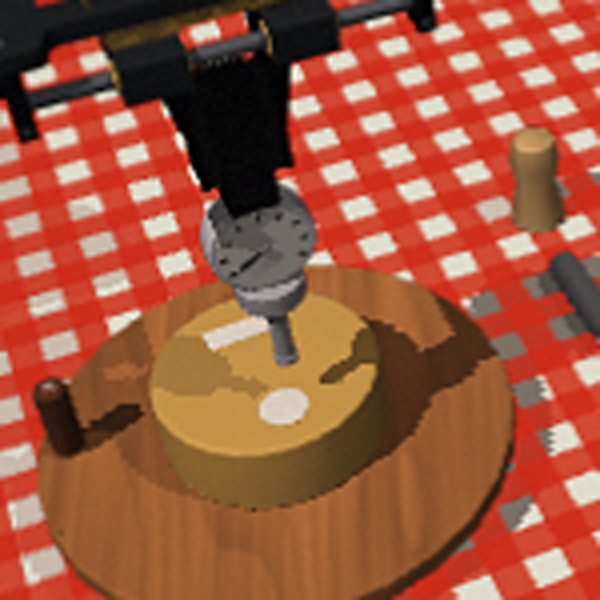

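The picture shows the gauge hanging upright, dial to +x, plunger foot (286,358) above the cheese, and the round mark at (283,407). By depth the foot is at about (0.570,−0.1945,0.113). It needs about 9 mm more in −y, then the press.

```bash
python3 -m handwheel '[[[0,0.5,0,0,0,0,225],[0,0.85,1,0,0,0,225],[0,0.85,2,0,0,0,225],[0,0.85,2.6,0,0,0,225],[0,0.85,2.6,0,0,0,225],[0,0.85,2.6,0,0,0,225],[0,0.85,2.6,0,0,0,225],[0,0.85,2.6,0,0,0,225]]]'
python3 -c "
from h import *
to()"
python3 -m handwheel '[[[0,0,0,0,0,0,225],[0,0,0,0,0,0,225]]]'
```

```text
time_s: 13.67
tcp_pos: [0.5717, -0.2044, 0.1772]
ee_rot: [1.0, 0.0, 0.0, 0.0]
force: [0.2, -0.5, -2.2]
width: 0.0238
grip_force: 25.0
t 13.6667 tcp [ 0.5717 -0.2044  0.1772] w 0.0238 g 24.98487739241682 f [ 0.23 -0.55 -2.25] j [-0.08  0.36 -0.05  0.   -1.16  1.65]
time_s: 13.83
tcp_pos: [0.5715, -0.2043, 0.1771]
ee_rot: [1.0, 0.0, 0.0, 0.0]
force: [1.1, 0.2, -2.0]
width: 0.0242
grip_force: 25.0
```

```bash
python3 -m handwheel '[[[0,0,0.4,0,0,0,225],[0,0,0.8,0,0,0,225],[0,0,1.1,0,0,0,225],[0,0,1.3,0,0,0,225],[0,0,1.5,0,0,0,225],[0,0,1.5,0,0,0,225],[0,0,1.5,0,0,0,225],[0,0,1.5,0,0,0,225]]]'
python3 - <<'E'
from h import *
fs=[]
for _ in range(5):
    b,d=ctrl.get_image("scene"); fs.append(ctrl.sense()["force"])
print(np.mean(fs,0)); to()
cv2.imwrite("pics/p2.png",cv2.resize(b[165:265,160:260],(600,600),interpolation=2))
E
```

```text
time_s: 14.5
tcp_pos: [0.5717, -0.2044, 0.1621]
ee_rot: [1.0, 0.0, 0.0, 0.0]
force: [0.7, 0.4, 1.7]
width: 0.0241
grip_force: 25.0
[0.41682678 0.77873314 1.6638959 ]
t 14.75 tcp [ 0.5716 -0.2044  0.162 ] w 0.0239 g 24.98429735423997 f [0.77 0.75 2.11] j [-0.08  0.37 -0.07  0.   -1.13  1.65]
```

View pics/p2.png

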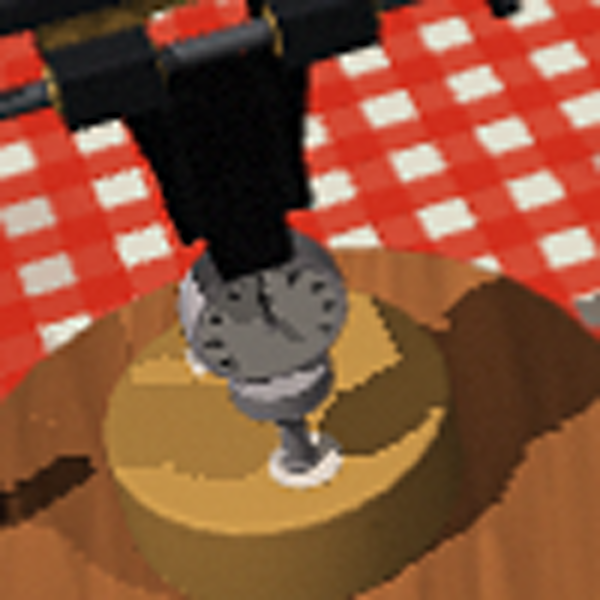

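The picture shows the foot (300,455) on the round mark (305,465), the needle pointing about straight up, and the dial facing +x. The force went up by about 3.8 N, which is about half stroke. I'll hand it in.

```bash
python3 -c "
from cell import ctrl
print(ctrl.close_job())"
```

```text
the job is handed in; nothing more can be done
None
```

The job is handed in, with no verdict returned: the board made one full turn (about 362°), and the gauge, dial facing +x, is held on the round mark with its plunger about half in (about 3.8 N).

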